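# Post the scrap carrot through the caddy's swing flap

## Robot

A 6-joint arm with a two-finger parallel gripper is mounted at the origin on a cart in front of the work surface, level with it; the furniture and walls round the work are solid. World frame = base frame: x ahead of the robot, y to its left, z up, the work surface at z = 0. Lengths are in m, angles in rad, forces in N, time in s.
With the tool pointing down it reaches from about 0.425 to 0.95 m from the base axis. Payload 3.5 kg.
Tool frame: the origin (TCP) lies at the very end of the fingers, on their centre line; the grasp point (between the pads) lies 19 mm behind it (r.hold_point_z is the distance from the TCP to the grasp point, in m); z points along the fingers, x is the direction in which the jaws open and shut, and the axes are right-handed (so a half turn about z gives the same grasp; the last joint's range is limited). The gripper opens to 85 mm and grips with 20 to 120 N. Pads are 22 mm wide; open, the fingers measure 114 mm over their backs; the gripper's body (76 mm by 85 mm) begins 54 mm behind the grasp point. The pads swing forward as they close: fully open they stand 13 mm farther back than shut.
Start: joints at [1.129, 0.286, 1.577, -0, 1.279, -0.15], TCP at [0.194, 0.646, 0.231] pointing down, gripper open.
Joint ranges: [-2.77, 2.77], [-0.9, 2.22], [0.21, 2.48], [-1.53, 4.67], [0.24, 2.81], [-2.84, 2.84]. Speed limits (rad/s): [2.79, 2.79, 3.14, 3.14, 3.14, 3.14].

## Interface

Orientations are given as a unit quaternion [w, x, y, z].
In Python, from plant import observe, snapshot, calibration, ticket, finder, r gives the robot as it stands.
- The arm moves only by the tool step_arm, never from a script. Its argument "targets" is a list of rows, each a list of 3 entries, a list of its own where there are three numbers: the shift along the tool's x, y, z in m, then the turn about the tool's z in units of 5 degrees (1.0 is 5 degrees), then the opening, from 0 (shut) to 1 (fully open). A call has 1 to 12 rows; each row shifts and turns the commanded pose from where the row before left it, along the tool's axes as they then stand; what a row does not reach is not made up. A row lasts 1/10 s, in which the tool goes at most 50 mm and 8.59 degrees, less where a joint would pass 70% of its speed; a pose out of reach is approached as far as the arm can. A call is refused whole if a number of a shift passes 0.05 or a number of a turn 1, either way. A call with a gripper value outside its range is refused whole. The fingers move at their own pace and stop on an object; "squeeze" is the grip in N (left out, the last holds). Time passes only in rows, so rows that do not move let the fingers close. It gives the time, the measured TCP pose, the force and the opening at its end, in the units of the state.
- observe(): the state, without advancing time (a new reading comes with each control period).
- snapshot(name): name is "side" or "top" or "wrist"; returns the picture (420x560x3 uint8, red, green, blue); there is no depth.
- calibration(name): a dict with "intrinsics" (3x3 intrinsics, pixels), "D" ([k1, k2, p1, p2, k3] as OpenCV has them; the pictures are not rectified), "extrinsics" (4x4, takes a point from world to camera coordinates). Camera axes: x right, y down, z forward; pixel columns grow to the right and rows downward; lengths in m; the calibration is good to about 2 mm. A picture is of the moment at which its call begins: read the wrist's pose just before it. calibration takes no time and is no camera call; for the wrist camera it gives the pose at the moment of the call.
- ticket.sign_off(): hands the job in, once; it reports no verdict.
Trained networks look in the newest picture that a camera, given by its name, has taken for a name from the list of things; names that differ only in an ending like _2 or _b are one class to them, and where a whole thing is asked for, a point or a joint stands for the part that bears it (a point fixed in the world has none). Each returns a list of dicts, best first, with "score" (0 to 1); they miss things now and then, are a little off and sometimes report something else, mostly with a low value. They report only what shows in the picture. A call takes as long as a camera call.
- finder.look_for(camera, label): "at" ([x, y, z] in m, in the coordinates of the camera as it stood for that picture, good to about 4 mm: the middle of the surface that is visible of it).
The state is a dict: "clock": time; "joint_positions": joint angles; "qvel": joint speeds; "joint_torque": joint torques, N m; "ee_pos": TCP position; "tcp_rot": TCP orientation; "wrist_force": force on the tool from outside, world axes, zero at the start; "ft_torque": the same for the moment, N m; "width": opening from 0.0 (shut) to 1.0 (fully open).
Only numpy, scipy, OpenCV 4.12 (cv2) and the standard library are available. Lean on these libraries where they do the work, as an engineer would, in place of code of your own. Each camera call takes 0.05 s, during which the arm holds its last target. There are 200 camera calls.

## Task

Clear the old carrot off the ledge of the food-waste caddy: with one finger press the green self-closing flap open before the carrot is moved off the ledge, and keep holding it open while the other finger pushes the carrot along the ledge until it has dropped in, then let the flap shut. Do not squeeze or lift the carrot and do not force the flap open with it; leave everything else on the worktop where it is.

Things in the scene. Friction and masses are not known exactly. Their poses are not given: they have to be found in the camera images.
- caddy: White food-waste caddy, fixed, 190 mm wide, rim 110 mm above the worktop. Origin: on the worktop, mid-width, straight below the line where ledge ends and opening begins. Its x axis points from the ledge across the opening (the push direction), y along its width. Bin hollow: x 0 to 120 mm, y +-90 mm, floor 6 mm up. Flat grey scrap ledge flush with the rim: x -90 to 0, y +-95 mm, 6 mm thick.
- slot (a point): Middle of the finger slot in the grey ledge, level with its top, 45 mm before the opening; axes as the caddy's. The slot is 44 mm wide (y) and runs along x from the outer lip (6 mm high, caddy x -93 to -87 mm) to the opening, going on as a notch 50 mm deep in the bin's front wall: a fingertip may travel in it below ledge level, right into the opening. Below the ledge is open air.
- hinge_line (a point): Middle of the flap's hinge, on the far side of the opening, level with the rim (caddy x = 90 mm). The green flap reaches from here back to the ledge: 88 mm along x, 164 mm wide, 4 mm thick, its top flush with the rim and ledge when shut. A grey deck flush with the rim lies beyond it to caddy x = 127 mm.
- flap (a joint): Angle of the green flap: 0 rad shut, growing as its free edge (beside the ledge) is pressed down into the bin; stop at 1.4. A damped spring shuts it within about 2 s: some 0.13 N m at 0, 0.23 N m at 1.4 (about 2 N at the free edge, 6 N at 35 mm from the hinge).
- scrap_carrot_mid (a point): The carrot on the ledge; the point is its centre of mass along its length, 9 mm above the ledge. Its solid part, at most 20 mm thick, runs 57 mm from here to the thin end (its own -y) and 33 mm to the thick end (+y); thin stalks beyond touch nothing. It lies across the slot, its y roughly along the caddy's y. About 50 g. Pushed well off its middle it turns and can slip down through the slot.
- bowl: small white bowl, 115 mm across, 59 high; bystander; origin at the centre of its underside
- loose_carrot_a: carrot about 129 mm long lying on the worktop; bystander; origin at the centre of its underside
- loose_carrot_b: carrot about 121 mm long lying on the worktop; bystander; origin at the centre of its underside
- black_lid_jar: glass jar with black lid, 56 mm across, 70 high; bystander; origin at the centre of its underside
- green_lid_jar: glass jar with green lid, 55 mm across, 70 high; bystander; origin at the centre of its underside
- glass: tall clear drinking glass, 82 mm across, 152 high; bystander; origin at the centre of its underside

How it is judged:
On the way, in this order (a step that is already met when the one before it is completed fails the run):
1. a finger has pressed the flap open (over 0.3 rad) while the carrot is still on the ledge (value of joint flap above 0.3 rad and contact force between the fingers and flap above 0.2 N and x of scrap_carrot_mid in the frame of caddy below 0 m and z of scrap_carrot_mid in the frame of caddy above 0.11 m), for 0.05 s.
2. the carrot has dropped into the bin (its middle over 30 mm below the rim) while a finger still holds the flap open (over 0.3 rad) (x of scrap_carrot_mid in the frame of caddy between 0 and 0.12 m and y of scrap_carrot_mid in the frame of caddy between -0.09 and 0.09 m and z of scrap_carrot_mid in the frame of caddy below 0.08 m and value of joint flap above 0.3 rad and contact force between the fingers and flap above 0.2 N), for 0.1 s.
At the end, for the whole second after the job is handed in: The carrot lies at rest in the caddy's bin (its middle under 80 mm above the worktop) and the flap has shut (under 0.06 rad) (x of scrap_carrot_mid in the frame of caddy between 0 and 0.12 m and y of scrap_carrot_mid in the frame of caddy between -0.09 and 0.09 m and z of scrap_carrot_mid in the frame of caddy below 0.08 m and value of joint flap below 0.06 rad and linear speed of scrap_carrot below 0.03 m/s); the robot touches nothing.
It fails at once if the carrot is lifted (its middle more than 25 mm above the ledge top) (z of scrap_carrot_mid in the frame of caddy above 0.135 m).
It fails at once if the carrot is squeezed or shoved hard (over 12 N from the fingers) (contact force between the fingers and scrap_carrot above 12 N).
It fails at once if the carrot is forced against the nearly shut flap (over 3 N, flap under 0.3 rad, carrot above the rim) (contact force between scrap_carrot and flap above 3 N and value of joint flap below 0.3 rad and z of scrap_carrot_mid in the frame of caddy above 0.11 m).
It fails at once if another thing on the worktop is disturbed (moved over 25 mm) (distance of any of bowl, loose_carrot_a, loose_carrot_b, black_lid_jar, green_lid_jar, glass from where it was at the start of the episode above 0.025 m).
It also fails if it takes over 35 s, if anything falls off the work surface, if the arm or the gripper's body presses on something with over 40 N, if the wrist force passes 120 N, or if a joint passes its speed limit or range.

## Working session

There is one attempt and no reset: what is moved stays moved. The work goes in short steps, Python scripts to look and compute and a tool call to move; the robot and the scene stay as the last step left them, time stands still between calls to the robot, and variables do not carry over. Pictures are saved under pics/ and viewed, about 8 in all and at most 12, crops included, and the job is handed in when it is done.

Besides the shell and the picture viewer there is one more tool, called by a JSON object that holds its "name" and its "arguments", one argument or row to a line. step_arm: Moves the arm, as the interface text tells. Its arguments: {"type":"object","properties":{"targets":{"type":"array","items":{"type":"array"}},"squeeze":{"type":"number"}},"required":["targets"]}

```bash
mkdir -p pics; ls
cat > h.py <<'E'
import numpy as np, cv2
from plant import observe, snapshot, calibration, ticket, finder, r
def shot(cam,fn):
    c=calibration(cam); im=snapshot(cam); cv2.imwrite('pics/'+fn,im[:,:,::-1]); return im,c
def toworld(c,p):
    T=np.linalg.inv(np.array(c['extrinsics'])); return T[:3,:3]@np.array(p)+T[:3,3]
def find(cam,c,label,n=2):
    for d in finder.look_for(cam,label)[:n]: print(cam,label,round(d['score'],2),toworld(c,d['at']).round(3))
def ray(c,uv,z):
    K=np.array(c['intrinsics']);D=np.array(c['D']);E=np.array(c['extrinsics'])
    p=cv2.undistortPoints(np.array([[uv]],float),K,D)[0,0]
    T=np.linalg.inv(E);d=T[:3,:3]@np.array([p[0],p[1],1]);o=T[:3,3];return o+d*(z-o[2])/d[2]
def proj(c,P):
    E=np.array(c['extrinsics']);P=np.atleast_2d(np.array(P,float))
    return cv2.projectPoints(P,cv2.Rodrigues(E[:3,:3])[0],E[:3,3],np.array(c['intrinsics']),np.array(c['D']))[0][:,0]
E
python3 - <<'E'
from h import *
for cam in ('top','side'):
    im,c=shot(cam,cam+'1.png')
    for l in ('caddy','flap','scrap_carrot_mid','bowl','loose_carrot_a','black_lid_jar','green_lid_jar','glass'): find(cam,c,l,3 if 'carrot' in l else 1)
s=observe();print(s['clock'],s['ee_pos'],s['tcp_rot'],s['width'])
E
```

```text
pics
top caddy 0.76 [0.447 0.024 0.11 ]
top flap 0.75 [0.456 0.008 0.114]
top scrap_carrot_mid 0.55 [0.471 0.086 0.12 ]
top bowl 0.63 [0.418 0.386 0.017]
top loose_carrot_a 0.46 [0.581 0.297 0.011]
top loose_carrot_a 0.43 [0.659 0.148 0.01 ]
top black_lid_jar 0.82 [ 0.503 -0.432  0.065]
top green_lid_jar 0.62 [ 0.4   -0.334  0.075]
top glass 0.85 [ 0.571 -0.37   0.099]
side caddy 0.62 [ 0.446 -0.021  0.111]
side flap 0.84 [0.455 0.008 0.112]
side bowl 0.93 [0.423 0.404 0.038]
side loose_carrot_a 0.64 [0.592 0.29  0.007]
side loose_carrot_a 0.63 [0.652 0.147 0.008]
side loose_carrot_a 0.44 [0.457 0.007 0.111]
side black_lid_jar 0.65 [ 0.496 -0.45   0.061]
side green_lid_jar 0.77 [ 0.397 -0.353  0.07 ]
side glass 0.97 [ 0.558 -0.362  0.108]
0.9 [0.19412639 0.64647141 0.23133057] [ 2.04771105e-06  8.02390954e-01  5.96798758e-01 -1.12874032e-05] 1.0018988067498358
```

View pics/top1.png

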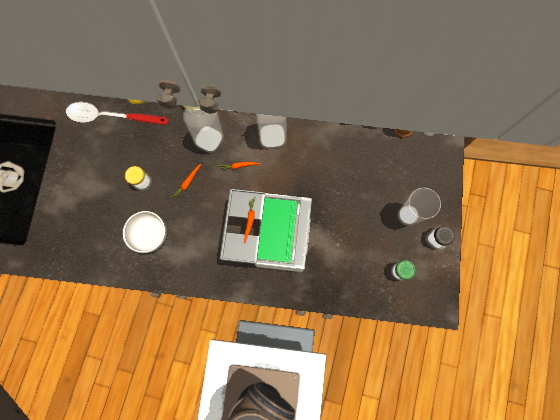

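View pics/side1.png

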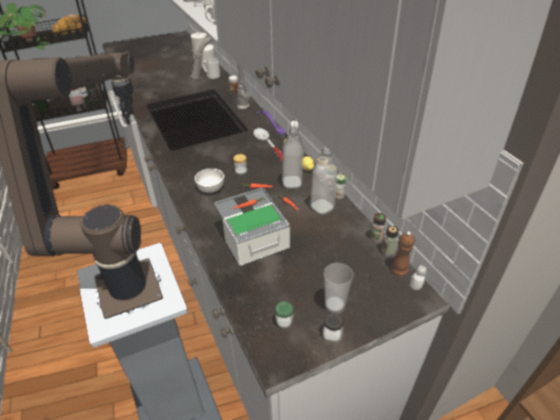

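The top picture shows the caddy around (265,230): grey ledge at left (world +y) with the carrot across the slot at about (249,222), and the green flap at (277,230). Next I'll fit the caddy's pose from the colours.

Run:
```python
from h import *
for cam in('top','side'):
    c=calibration(cam); im=cv2.imread(f'pics/{cam}1.png'); hsv=cv2.cvtColor(im,cv2.COLOR_BGR2HSV)
    roi=np.zeros(im.shape[:2],np.uint8)
    if cam=='top': roi[185:275,215:315]=1
    else: roi[190:265,215:290]=1
    g=cv2.inRange(hsv,(45,120,80),(75,255,255))*roi
    n,L,S,_=cv2.connectedComponentsWithStats(g); k=1+S[1:,4].argmax()
    v,u=np.where(L==k); P=np.array([ray(c,(a,b),.11)[:2] for a,b in zip(u,v)])
    R=cv2.minAreaRect((P*1000).astype(np.float32)); print(cam,'flap rect',R, cv2.boxPoints(R).round(1).tolist())
    o=cv2.inRange(hsv,(3,170,100),(18,255,255))*roi
    v,u=np.where(o>0); P=np.array([ray(c,(a,b),.119)[:2] for a,b in zip(u,v)])*1000
    m=P.mean(0); w,V=np.linalg.eigh(np.cov(P.T)); a=V[:,1]; t=(P-m)@a
    print('carrot',m,a,t.min(),t.max(),'ends',m+a*t.min(),m+a*t.max(),len(u))
im=cv2.imread('pics/top1.png')[180:280,210:320]
cv2.imwrite('pics/crop1.png',cv2.resize(im,None,fx=7,fy=6,interpolation=cv2.INTER_CUBIC)[:600])
```

```text
top flap rect ((457.8880615234375, 10.846298217773438), (163.51040649414062, 87.15596771240234), 0.5040745735168457) [[375.79998779296875, 53.70000076293945], [376.5, -33.400001525878906], [540.0, -32.0], [539.2999877929688, 55.099998474121094]]
carrot [462.71253868  84.84646141] [-0.99680329  0.07989499] -36.276970626079624 50.71355327409664 ends [498.87354218  81.94811304] [412.16110216  88.89822047] 155
side flap rect ((455.46734619140625, 10.880128860473633), (153.86947631835938, 78.19239044189453), 0.9207525849342346) [[377.8999938964844, 48.70000076293945], [379.20001220703125, -29.399999618530273], [533.0, -27.0], [531.7999877929688, 51.20000076293945]]
carrot [504.38761241  69.27539553] [-0.94830535  0.31735937] -103.02953819523123 71.69191701210164 ends [602.09107431  36.57800615] [436.40178421  92.02749717] 58
```

View pics/crop1.png

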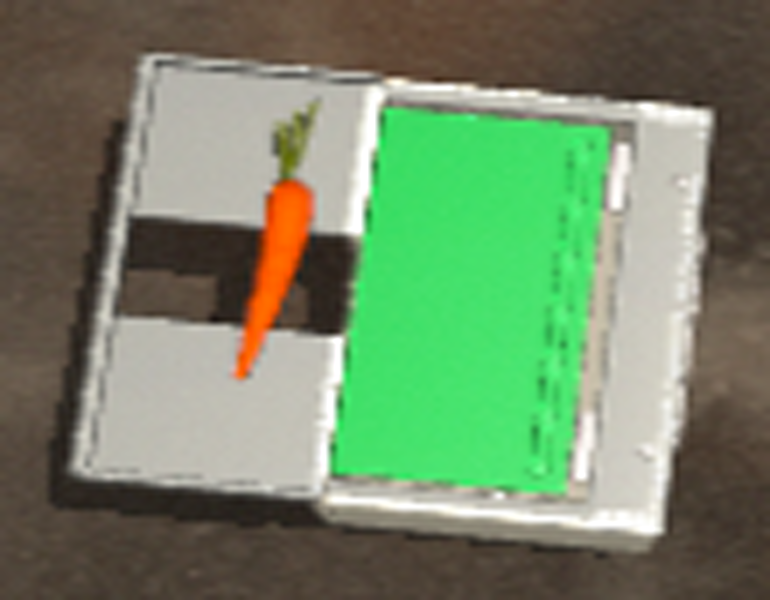

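{"name": "step_arm", "arguments": {
  "targets": [
    [[0, 0, 0], -1, 1],
    [[0, 0, 0], -1, 1],
    [[0, 0, 0], -1, 1],
    [[0, 0, 0], -0.44, 1],
    [[-0.02, 0.009, 0], 0, 1],
    [[-0.04, 0.018, 0], 0, 1],
    [[-0.04, 0.018, 0], 0, 1],
    [[-0.04, 0.018, 0], 0, 1],
    [[-0.04, 0.018, 0], 0, 1],
    [[-0.04, 0.018, 0], 0, 1],
    [[-0.04, 0.018, 0], 0, 1],
    [[-0.04, 0.018, 0], 0, 1]
  ],
  "squeeze": 20
}}

```text
clock: 2.1
ee_pos: [0.3321, 0.346, 0.2316]
tcp_rot: [0.0, 0.704, 0.71, 0.0]
wrist_force: [1.4, 0.2, 0.4]
width: 1.0
```

{"name": "step_arm", "arguments": {
  "targets": [
    [[-0.04, 0.018, 0], 0, 1],
    [[-0.04, 0.018, 0], 0, 1],
    [[-0.04, 0.018, 0], 0, 1],
    [[-0.04, 0.018, 0], 0, 1],
    [[-0.04, 0.018, 0], 0, 1],
    [[-0.04, 0.018, 0], 0, 1],
    [[-0.03, 0.014, 0], 0, 1],
    [[-0.02, 0.009, 0], 0, 1],
    [[0, 0, 0], 0, 1],
    [[0, 0, 0], 0, 1]
  ]
}}

```text
clock: 3.1
ee_pos: [0.465, 0.0587, 0.2313]
tcp_rot: [-0.0, 0.705, 0.71, 0.0]
wrist_force: [1.1, 0.3, -0.5]
width: 0.996
```

Run:
```python
from h import *
s=observe();print(s['clock'],s['ee_pos'],s['tcp_rot'])
im,c=shot('wrist','w1.png')
find('wrist',c,'flap');find('wrist',c,'scrap_carrot_mid')
im=im[:,:,::-1].copy()
O=np.array([.4575,.0568,0])
def W(x,y,z): return O+np.array([.0087*x+y,-x+.0087*y,z])
for p in [(0,0,.11),(0,.095,.11),(0,-.095,.11),(-.09,.095,.11),(-.09,-.095,.11),(.002,.082,.11),(.002,-.082,.11),(.09,.082,.11),(.09,-.082,.11),(0,.022,.11),(0,-.022,.11),(-.0278,.0085,.119)]:
    u=proj(c,W(*p))[0]; print(p,u.round(1))
    if abs(u).max()<2000: cv2.circle(im,tuple(int(i) for i in u.round()),3,(255,0,255),1)
cv2.imwrite('pics/w1o.png',im)
```

```text
3.1 [0.46495086 0.05872423 0.23132408] [-3.14344011e-04  7.04560702e-01  7.09643651e-01  8.21329247e-05]
wrist flap 0.92 [0.446 0.008 0.109]
wrist flap 0.35 [0.655 0.148 0.01 ]
wrist scrap_carrot_mid 0.74 [0.469 0.084 0.121]
(0, 0, 0.11) [275.1 190.9]
(0, 0.095, 0.11) [275.7 304.1]
(0, -0.095, 0.11) [274.5  49.5]
(-0.09, 0.095, 0.11) [386.8 303.7]
(-0.09, -0.095, 0.11) [413.2  50.1]
(0.002, 0.082, 0.11) [273.1 290.1]
(0.002, -0.082, 0.11) [271.5  70.8]
(0.09, 0.082, 0.11) [162.8 290. ]
(0.09, -0.082, 0.11) [138.   71.5]
(0, 0.022, 0.11) [275.3 219.4]
(0, -0.022, 0.11) [275.  160.9]
(-0.0278, 0.0085, 0.119) [314.3 206. ]
```

View pics/w1o.png

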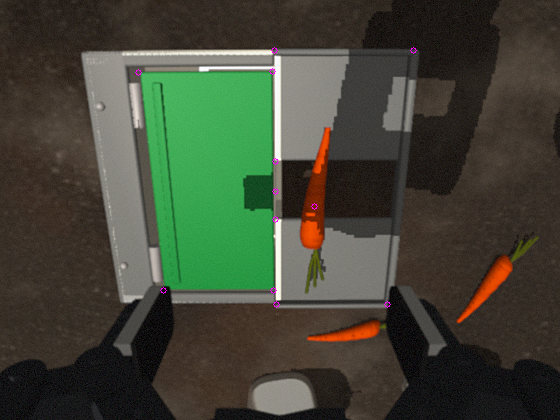

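The wrist picture shows my caddy model (magenta) landing on its edges within about 1–2 px. The carrot runs from (328,127) to (312,250) and its middle is close to the mark at (314,206). I'll measure the carrot's outline in the caddy frame.

```bash
cat >> h.py <<'E'
O=np.array([.4575,.0568])
def cad(P): d=np.asarray(P)[:2]-O; return np.array([d@[.0087,-1],d@[1,.0087]])*1000
def carrot(im,c,box,z=.119):
    hsv=cv2.cvtColor(im,cv2.COLOR_RGB2HSV); m=np.zeros(im.shape[:2],np.uint8); a,b,e,f=box; m[b:f,a:e]=1
    v,u=np.where(cv2.inRange(hsv,(0,170,60),(18,255,255))*m>0)
    return np.array([cad(ray(c,(i,j),z)) for i,j in zip(u,v)])
E
python3 - <<'E'
from h import *
c=calibration('wrist'); im=cv2.imread('pics/w1.png')[:,:,::-1].copy()
P=carrot(im,c,(285,110,345,260))
print('y range',P[:,1].min(),P[:,1].max())
for y in range(-55,45,8):
    q=P[abs(P[:,1]-y)<2]; 
    if len(q): print(y,q[:,0].min().round(1),q[:,0].max().round(1))
E
```

```text
y range -46.367391062440106 41.62496611675582
-47 -37.6 -34.2
-39 -37.2 -31.9
-31 -36.9 -30.1
-23 -36.5 -27.6
-15 -36.2 -25.8
-7 -35.8 -23.3
1 -35.5 -22.0
9 -35.1 -20.8
17 -35.4 -20.2
25 -35.7 -19.7
33 -36.0 -19.8
41 -34.0 -22.2
```

{"name": "step_arm", "arguments": {
  "targets": [
    [[-0.0015, 0, 0.025], 0, 1],
    [[0, 0, 0.025], 0, 1],
    [[0, 0, 0.025], 0, 1],
    [[0, 0, 0.02], 0, 1],
    [[0, 0, 0.005], 0, 1],
    [[0, 0, 0], 0, 1]
  ]
}}

```text
clock: 3.85
ee_pos: [0.4644, 0.058, 0.1308]
tcp_rot: [-0.001, 0.704, 0.711, -0.001]
wrist_force: [-0.6, 0.0, 0.3]
width: 0.999
```

{"name": "step_arm", "arguments": {
  "targets": [
    [[0, 0, 0.01], 0, 1],
    [[0, 0, 0.01], 0, 1],
    [[0, 0, 0], 0, 1]
  ]
}}

```text
clock: 4.15
ee_pos: [0.4642, 0.0574, 0.1102]
tcp_rot: [-0.001, 0.704, 0.71, -0.001]
wrist_force: [0.4, -0.2, 0.5]
width: 0.998
```

{"name": "step_arm", "arguments": {
  "targets": [
    [[0, 0, 0.005], 0, 1],
    [[0, 0, 0.005], 0, 1],
    [[0, 0, 0], 0, 1]
  ]
}}

```text
clock: 4.45
ee_pos: [0.4646, 0.0572, 0.1006]
tcp_rot: [-0.001, 0.704, 0.71, -0.0]
wrist_force: [0.6, 0.1, -0.3]
width: 1.0
```

{"name": "step_arm", "arguments": {
  "targets": [
    [[0, 0, 0.005], 0, 1],
    [[0, 0, 0.005], 0, 1],
    [[0, 0, 0.005], 0, 1],
    [[0, 0, 0], 0, 1]
  ]
}}

```text
clock: 4.85
ee_pos: [0.4658, 0.0567, 0.0865]
tcp_rot: [0.001, 0.704, 0.71, 0.0]
wrist_force: [-0.5, -0.9, 3.2]
width: 1.002
```

Run:
```python
from h import *
s=observe();print(s['clock'],s['ee_pos'],s['wrist_force'],s['ft_torque'])
im,c=shot('side','s2.png');a=im[180:280,200:310]
im,c=shot('wrist','w2.png'); P=carrot(im,c,(285,80,450,300)); print(len(P), P[:,0].min(),P[:,0].max())
a=cv2.resize(a,(440,400),interpolation=cv2.INTER_CUBIC); b=cv2.resize(im,(360,270))
o=np.zeros((400,800,3),np.uint8);o[:,:440]=a;o[:270,440:]=b;cv2.imwrite('pics/m2.png',o[:,:,::-1])
```

```text
4.85 [0.46577284 0.05670827 0.08651896] [-0.48290533 -0.92141274  3.17276665] [-0.44766764 -0.03113603  0.01763263]
3069 -35.554690620440105 -21.970678722920585
```

View pics/m2.png

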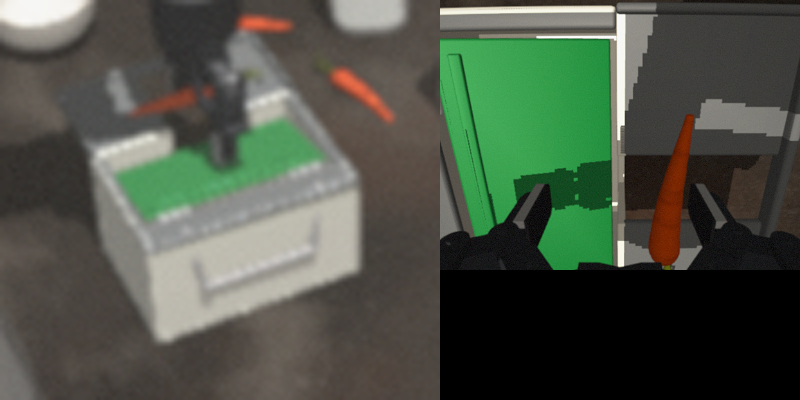

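Flap is partly open under the front finger, the rear finger is in the slot behind the carrot (carrot unmoved). Pressing deeper.

{"name": "step_arm", "arguments": {
  "targets": [
    [[0, 0, 0.005], 0, 1],
    [[0, 0, 0.005], 0, 1],
    [[0, 0, 0.005], 0, 1],
    [[0, 0, 0.003], 0, 1],
    [[0, 0, 0], 0, 1],
    [[0, 0, 0], 0, 1]
  ]
}}

```text
clock: 5.55
ee_pos: [0.4659, 0.0574, 0.0688]
tcp_rot: [0.001, 0.704, 0.71, 0.001]
wrist_force: [1.9, 0.3, 3.1]
width: 0.999
```

Run:
```python
from h import *
s=observe();print(s['clock'],s['ee_pos'],s['wrist_force'],s['ft_torque'])
im,c=shot('wrist','w3.png'); P=carrot(im,c,(285,80,450,330)); print(len(P), P[:,0].min(),P[:,0].max())
im2,c=shot('side','s3.png');a=im2[180:280,200:310]
a=cv2.resize(a,(440,400),interpolation=cv2.INTER_CUBIC); b=cv2.resize(im,(360,270))
o=np.zeros((400,800,3),np.uint8);o[:,:440]=a;o[:270,440:]=b;cv2.imwrite('pics/m3.png',o[:,:,::-1])
```

```text
5.55 [0.46585724 0.05740653 0.06882131] [1.90800107 0.32735968 3.05944955] [-0.06227323 -0.27867161  0.11587039]
4000 -35.14111680049718 -21.736606026635773
```

View pics/m3.png

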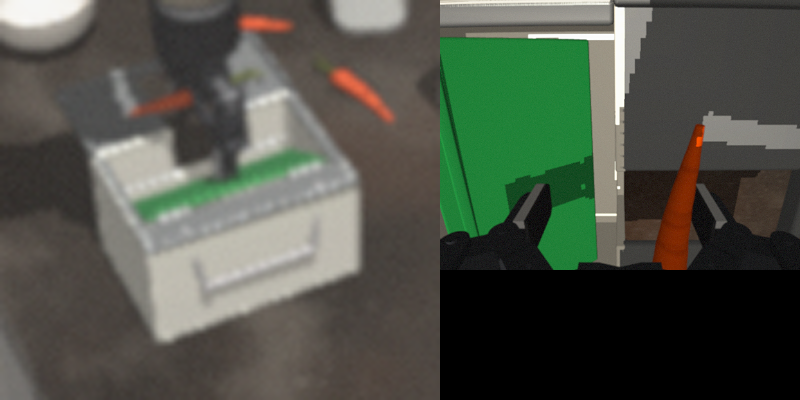

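Front finger holds the flap near 0.65 rad and the carrot hasn't moved. Now I'll push gently. The hand goes forward a little, then the jaws close while the hand advances, so the front finger stays put on the flap.

{"name": "step_arm", "arguments": {
  "targets": [
    [[-0.002, -0.001, 0], 0, 1],
    [[-0.002, 0, 0], 0, 1],
    [[-0.002, 0, 0], 0, 1],
    [[-0.0017, 0, 0], 0, 0.96],
    [[-0.0017, 0, 0], 0, 0.92],
    [[-0.0017, 0, 0], 0, 0.88],
    [[-0.0017, 0, 0], 0, 0.84],
    [[0, 0, 0], 0, 0.84]
  ]
}}

```text
clock: 6.45
ee_pos: [0.4637, 0.0444, 0.0679]
tcp_rot: [-0.001, 0.704, 0.71, -0.0]
wrist_force: [-1.7, 3.4, 2.0]
width: 0.838
```

Run:
```python
from h import *
s=observe();print(s['clock'],s['ee_pos'],cad(s['ee_pos']),s['wrist_force'],s['width'])
im,c=shot('wrist','w4.png'); P=carrot(im,c,(240,80,450,420)); print(len(P))
for y in range(-50,30,10):
    q=P[abs(P[:,1]-y)<2]
    if len(q): print(y,q[:,0].min().round(1),q[:,0].max().round(1))
cv2.imwrite('pics/w4.png',im[:,:,::-1])
```

```text
6.45 [0.46366299 0.04438089 0.06793804] [12.47272977  6.05494215] [-1.73964066  3.42373283  1.9951598 ] 0.8384065246424728
7222
-50 -21.1 -17.5
-40 -21.4 -15.7
-30 -21.7 -13.5
-20 -21.8 -11.5
-10 -22.1 -9.9
0 -22.8 -8.8
10 -21.1 -7.8
20 -18.3 -7.9
```

View pics/w4.png

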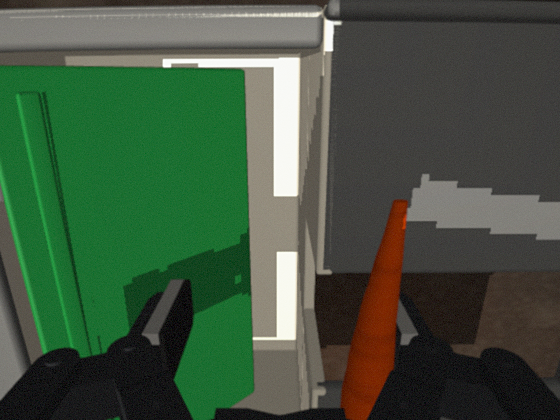

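The carrot has moved 14 mm and stayed straight, with the gap beside the flap wide open. Continuing the same motion over the edge.

{"name": "step_arm", "arguments": {
  "targets": [
    [[-0.0017, 0.0005, 0], 0, 0.8],
    [[-0.0017, 0.0005, 0], 0, 0.76],
    [[-0.0017, 0, 0], 0, 0.72],
    [[-0.0017, 0, 0], 0, 0.68],
    [[-0.0017, 0, 0], 0, 0.64],
    [[-0.0017, 0, 0], 0, 0.6],
    [[-0.0017, 0, 0], 0, 0.56],
    [[-0.0017, 0, 0], 0, 0.52],
    [[0, 0, 0], 0, 0.52],
    [[0, 0, 0], 0, 0.52],
    [[0, 0, 0], 0, 0.52]
  ]
}}

```text
clock: 7.6
ee_pos: [0.4656, 0.0308, 0.0684]
tcp_rot: [0.0, 0.704, 0.71, 0.0]
wrist_force: [0.1, 2.3, 1.2]
width: 0.519
```

Run:
```python
from h import *
s=observe();print(s['clock'],s['ee_pos'],cad(s['ee_pos']),s['wrist_force'],s['width'])
im,c=shot('wrist','w5.png'); im2,c=shot('side','s5.png');a=im2[180:280,200:310]
a=cv2.resize(a,(400,364),interpolation=cv2.INTER_CUBIC); b=cv2.resize(im,(400,300))
o=np.zeros((364,800,3),np.uint8);o[:,:400]=a;o[:300,400:]=b;cv2.imwrite('pics/m5.png',o[:,:,::-1])
```

```text
7.6 [0.46559155 0.03081106 0.06843705] [26.05933505  7.86544189] [0.1080293  2.29010085 1.18829876] 0.5186142892607137
```

View pics/m5.png

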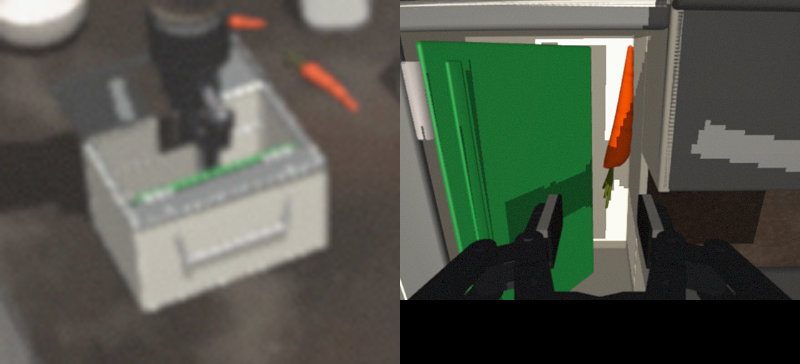

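The carrot has dropped: in the wrist view it lies inside the bin at about (622,105), clear of both fingers, and the flap is still held. I'll check its depth and that it's at rest before letting the flap go.

{"name": "step_arm", "arguments": {
  "targets": [
    [[0, 0, 0], 0, 0.52],
    [[0, 0, 0], 0, 0.52]
  ]
}}

```text
clock: 7.9
ee_pos: [0.4655, 0.0308, 0.0684]
tcp_rot: [0.0, 0.704, 0.71, 0.0]
wrist_force: [0.8, 2.7, 1.8]
width: 0.521
```

Run:
```python
from h import *
im,c=shot('wrist','w6.png')
for d in finder.look_for('wrist','scrap_carrot_mid'): p=toworld(c,d['at']); print(d['score'],cad(p),p[2])
for f in('w5','w6'):
  i=cv2.imread(f'pics/{f}.png')[:,:,::-1].copy()
  for z in (.015,.03,.06,.09):
    P=carrot(i,c,(200,40,400,260),z); print(f,z,P.min(0),P.max(0),np.hypot(*np.ptp(P,axis=0)))
s=observe();print(s['clock'],s['wrist_force'])
```

```text
0.95 [  6.98178837 -26.27116207] 0.01625620401314254
w5 0.015 [  0.89356965 -82.82081679] [21.26930686  6.43566817] 91.55266667540236
w5 0.03 [  2.74574877 -82.2964716 ] [21.56129744  0.12556395] 84.54239655965722
w5 0.06 [  6.45010701 -81.2477812 ] [ 22.14527859 -12.49464448] 70.52185632816708
w5 0.09 [ 10.15446525 -80.19909081] [ 22.72925975 -25.11485292] 56.50131609667688
w6 0.015 [  0.91450772 -82.82081679] [21.80214949  6.43573641] 91.66801987792398
w6 0.03 [  2.7650836 -82.2964716] [22.05333983  0.12562697] 84.64891706360484
w6 0.06 [  6.46623534 -81.2477812 ] [ 22.5557205  -12.49459192] 70.61071143496657
w6 0.09 [ 10.16738709 -80.19909081] [ 23.05810118 -25.11481081] 56.57250580632834
8.0 [1.16081304 3.37509635 1.45611259]
```

The carrot lies on the bin floor, still between two frames, at about caddy (8…10, −26) mm. Now I'll withdraw straight up.

{"name": "step_arm", "arguments": {
  "targets": [
    [[0.002, 0, -0.004], 0, 0.52],
    [[0.002, 0, -0.006], 0, 0.52],
    [[0.001, 0, -0.008], 0, 0.52],
    [[0, 0, -0.008], 0, 0.52],
    [[0, 0, -0.008], 0, 0.52],
    [[0, 0, -0.01], 0, 0.52],
    [[0, 0, -0.02], 0, 0.52],
    [[0, 0, -0.03], 0, 0.52],
    [[0, 0, -0.04], 0, 0.52],
    [[0, 0, -0.03], 0, 0.52],
    [[0, 0, 0], 0, 0.52],
    [[0, 0, 0], 0, 0.52]
  ]
}}

```text
clock: 9.2
ee_pos: [0.4656, 0.0356, 0.2335]
tcp_rot: [0.001, 0.704, 0.71, 0.001]
wrist_force: [-0.5, 0.4, 0.5]
width: 0.522
```

{"name": "step_arm", "arguments": {
  "targets": [
    [[0, 0, 0], 0, 0.52],
    [[0, 0, 0], 0, 0.52],
    [[0, 0, 0], 0, 0.52],
    [[0, 0, 0], 0, 0.52],
    [[0, 0, 0], 0, 0.52],
    [[0, 0, 0], 0, 0.52],
    [[0, 0, 0], 0, 0.52],
    [[0, 0, 0], 0, 0.52],
    [[0, 0, 0], 0, 0.52],
    [[0, 0, 0], 0, 0.52],
    [[0, 0, 0], 0, 0.52],
    [[0, 0, 0], 0, 0.52]
  ]
}}

```text
clock: 10.4
ee_pos: [0.4653, 0.0358, 0.2323]
tcp_rot: [0.0, 0.704, 0.71, -0.0]
wrist_force: [-0.2, 0.9, 0.2]
width: 0.518
```

{"name": "step_arm", "arguments": {
  "targets": [
    [[0, 0, 0], 0, 0.52],
    [[0, 0, 0], 0, 0.52],
    [[0, 0, 0], 0, 0.52],
    [[0, 0, 0], 0, 0.52],
    [[0, 0, 0], 0, 0.52],
    [[0, 0, 0], 0, 0.52],
    [[0, 0, 0], 0, 0.52],
    [[0, 0, 0], 0, 0.52],
    [[0, 0, 0], 0, 0.52],
    [[0, 0, 0], 0, 0.52],
    [[0, 0, 0], 0, 0.52],
    [[0, 0, 0], 0, 0.52]
  ]
}}

```text
clock: 11.6
ee_pos: [0.4653, 0.0358, 0.2324]
tcp_rot: [0.0, 0.704, 0.71, 0.0]
wrist_force: [-0.3, 0.7, 0.8]
width: 0.522
```

Run:
```python
from h import *
s=observe();print(s['clock'],s['ee_pos'],s['wrist_force'],s['width'])
im,c=shot('wrist','w7.png'); im2,c2=shot('side','s7.png');a=im2[160:290,150:310]
for l in('bowl','loose_carrot_a','black_lid_jar','green_lid_jar','glass'): find('side',c2,l)
a=cv2.resize(a,(400,325),interpolation=cv2.INTER_CUBIC); b=cv2.resize(im,(400,300))
o=np.zeros((325,800,3),np.uint8);o[:,:400]=a;o[:300,400:]=b;cv2.imwrite('pics/m7.png',o[:,:,::-1])
```

```text
11.6 [0.46529057 0.03581246 0.23235216] [-0.28806616  0.69931496  0.79376104] 0.5219926757054937
side bowl 0.97 [0.422 0.403 0.036]
side loose_carrot_a 0.43 [0.606 0.287 0.006]
side black_lid_jar 0.88 [ 0.496 -0.453  0.061]
side green_lid_jar 0.82 [ 0.397 -0.353  0.069]
side glass 0.74 [ 0.558 -0.362  0.109]
```

View pics/m7.png

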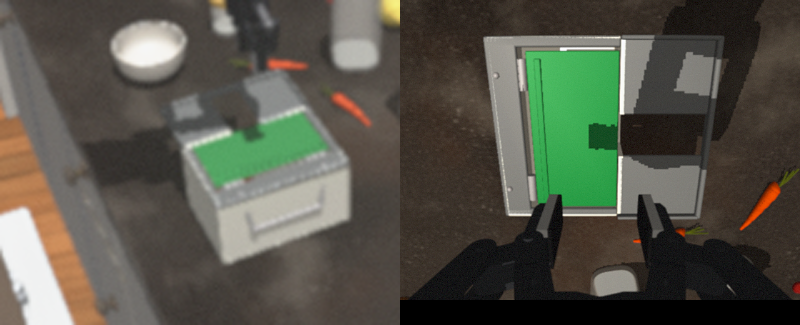

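The flap is shut, the ledge is empty and the hand is clear of everything. Handing in.

```bash
python3 -c "
from h import *
print(ticket.sign_off())"
```

```text
the job is handed in; nothing more can be done
None
```

The carrot is in the bin and the flap is shut; I handed the job in at about 11.7 s on the robot's clock. No verdict came back.

**What I did:** I put the front finger on the flap and the rear finger in the slot behind the carrot. The front finger pressed the flap to about 0.65 rad, estimated from its geometry, while the carrot was still on the ledge. I then closed the jaws while moving the hand forward, so the front finger stayed on the flap while the rear finger pushed the carrot about 40 mm and over the edge. After that I lifted straight out.

**Last checks:**
- **Carrot:** while the flap was still held, it lay still on the bin floor. The finder put it at about caddy x 7, y −26 mm, 16 mm above the worktop. The shut flap hides it now, so I did not check it again after withdrawing.
- **Flap and hand:** the final pictures show the flap flush and the ledge empty, with the hand about 120 mm above the rim. Wrist forces were only noise.
- **Other things:** the bowl, both jars and the glass read within 3 mm of the start.
- **Disagreement:** one loose carrot read 14 mm off with a low score (0.43), and the finder did not report the other in the last side picture. Both show in the pictures and the arm never went near them, so I take this as finder error.

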